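Hasp the parts case and brace it against the spring stop for padlocking

ROBOT

A 6-joint arm with a two-finger parallel gripper is mounted at the origin on the work surface. World frame = base frame: x ahead of the robot, y to its left, z up, the work surface at z = 0. Lengths are in m, angles in rad, forces in N, time in s.
With the tool pointing down it reaches from about 0.375 to 0.975 m from the base axis. Payload 3.8 kg.
Tool frame: the origin (TCP) lies midway between the tips of the shut fingers; the grasp point (between the pads) lies 19 mm behind it; z points along the fingers, y is the line along which they close (so a half turn about z gives the same grasp; the last joint's range is limited). The gripper opens to 88 mm and grips with 3 to 60 N. Pads are 18 mm wide; open, the fingers measure 123 mm over their backs; the gripper's body (75 mm by 187 mm) begins 45 mm behind the grasp point.
Start: joints at [1.244, 0.264, 1.604, -0, 1.274, -0.037], TCP at [0.193, 0.647, 0.239] pointing down, gripper open.
Joint ranges: [-2.63, 2.63], [-0.94, 2.18], [0.31, 2.57], [-1.31, 4.45], [0, 2.66], [-2.55, 2.55]. Speed limits (rad/s): [2.57, 2.57, 3.14, 3.14, 3.14, 3.14].

INTERFACE

Orientations are given as a rotation vector (axis times angle).
In Python, from station import env gives the robot as it stands. The module is installed in compiled form; this text tells all that it offers.
- The arm moves only by the tool jog_arm, never from a script. Its argument "increments" is a list of rows, each an object with "dp": the shift along the tool's x, y, z normalised to -1 to 1, where 1 is 500 mm, a list of three; "angular": the turn, a rotation vector about the tool's x, y, z normalised to -1 to 1, where 1 is 180 degrees, a list of three; "jaw": the opening, from -1 (shut) to 1 (fully open). In form: [{"dp": [dx, dy, dz], "angular": [wx, wy, wz], "jaw": jaw}, ...]. A call has 1 to 5 rows; each row is the pose to reach, as a shift and turn from the pose commanded when the call began, along the tool's axes at that moment, turning the shorter way round; what a row does not reach only later rows make up. A row lasts 1/10 s, in which the tool goes at most 50 mm and 8.59 degrees, less where a joint would pass 70% of its speed; a pose out of reach is approached as far as the arm can. A call with a number of a shift or a turn outside -1 to 1 is refused whole. A call with a gripper value outside its range is refused whole. The fingers move at their own pace and stop on an object; the grip force is fixed at half the most. Time passes only in rows, so rows that repeat a pose let the fingers close. It gives the time, the measured TCP pose, the force, the opening and the grip force at its end, in the units of the state.
- env.sense(): the state, without advancing time (a new reading comes with each control period).
- env.camera(name): name is "side" or "top" or "wrist"; returns a dict with "frame" (480x640x3 uint8, red, green, blue), "intrinsics" (3x3 intrinsics, pixels), "k1" (the pictures are not rectified: a ray, as slopes to the right and down, at radius r is drawn at 1 + k1 r^2 times it, then the intrinsics apply), "view" (4x4, takes a point from world to camera coordinates); the wrist camera has in their place "hand_eye" (4x4, takes a point from camera to tool coordinates, whose origin is the TCP and whose axes are the flange's). Camera axes: x right, y down, z forward; pixel columns grow to the right and rows downward; lengths in m; the calibration is good to about 2 mm. A picture is of the moment at which its call begins: read the wrist's pose just before it. There is no depth.
- env.finish_job(): hands the job in; it is judged then, once.
The state is a dict: "time": time; "qpos": joint angles; "joint_vel": joint speeds; "tau": joint torques, N m; "position": TCP position; "ee_rot": TCP orientation; "force": force on the tool from outside, world axes, zero at the start; "moment": the same for the moment, N m; "gripper_width": finger opening in m; "grasp_force": force on a finger pad.
Only numpy, scipy, OpenCV 4.12 (cv2) and the standard library are available. Lean on these libraries where they do the work, as an engineer would, in place of code of your own. Each camera call takes 0.05 s, during which the arm holds its last target. There are 200 camera calls.

TASK

First swing the brass hasp of the parts case down over its staple so that it lies flat against the front of the case. Then slide the case along the bench, square and centred, against the black rubber plate of the orange spring stop and push until the stop's pointer stands in the green band (about 9 N), never into the red, leaving the bins and the carton alone. I will put the padlock on while you hold: finish while still pressing the case steadily there, do not let go.

Things in the scene. Friction and masses are not known exactly. Their poses are not given: they have to be found in the camera images.
- case: Closed parts case, loose on the bench: navy with grey lid and black corners, 130 (x) x 180 (y) x 70 (z) mm, 0.45 to 0.75 kg; the lid stays shut. Origin: centre of its underside. Its front, with the hasp, faces its own -x; its flat back (+x) faces the spring stop. Pushed with roughly 3 to 8 N it slides on the bench.
- case_front (a point): Point of the case's front face (its -x face), mid-width, 30 mm above the bench; axes as the case. A brass staple 5 mm wide, 12 mm high stands 14 mm out of the front at mid-width, 39 mm above the bench; more than 25 mm to either side of the middle the front is bare and flat.
- hasp_hinge (a point): Middle of the hasp's hinge pin, along the case's y at the upper front edge: 67 mm from the case's centre towards -x, 73 mm above the bench, 3 mm above the lid. The barrel is 44 mm long, 8 mm thick.
- hasp (a joint): Angle of the hasp (rad): 0 = closed, flat on the front, staple through its slot; 1.57 = level, pointing away from the front; 3.14 = upright; more = leaning back over the lid (limit 4.2). Starts about upright or leaning back. Stays where it is left (friction 0.015 N m, under 1 N at its tip): push it all the way down, then in against the front.
- hasp_tip (a point): Free end of the brass hasp strap, 52 mm from the hinge pin; the strap is 34 mm wide, 4 mm thick, with a slot 14 mm wide from 24 to 42 mm from the pin. Closed, it lies 2 to 6 mm off the line of the pin on the outer side, and the staple stands out about 8 mm beyond it.
- stop: Orange spring stop fixed to the bench: block 80 x 160 mm, 58 mm high, on a steel foot 190 mm wide, 6 mm thick, whose near edge is 35 mm behind the unpressed plate's face. Its own +x is the way its plate is to be pressed, its y lies along the plate. Origin on the bench at mid-width, 60 mm beyond the unpressed face.
- plate (a joint): How far the sprung plate is pushed in (m), 0 to 0.040. Spring 500 N/m without preload, so 0.018 is 9 N. The black pointer's end over the block's top is in the green band from 0.010 to 0.026 (5 to 13 N); red begins at 0.032.
- plate_face (a point): Middle of the black rubber face of the sprung plate (160 mm wide, from 10 to 64 mm above the bench), 36 mm above the bench; moves with the plate. Same axes as the stop.
- red_bin: Red storage bin with bolts, 120 x 100 x 75 mm, loose, bystander. Origin under its centre.
- blue_bin: Navy blue storage bin with brass bushes, 120 x 100 x 75 mm, loose, bystander. Origin under its centre.
- carton: Cardboard carton 110 x 90 x 80 mm, loose, bystander. Origin under its centre.

How it is judged:
By the outcome, as a careful person would: the job done as asked, in the order asked, and still so for the second after the job is handed in, while the arm keeps its last pose, push and grip.
It also fails if it takes over 64 s, if anything falls off the work surface, if the arm or the gripper's body presses on something with over 40 N, if the wrist force passes 120 N, or if a joint passes its speed limit or range.

## Working session

There is one attempt and no reset: what is moved stays moved. The work goes in short steps, Python scripts to look and compute and a tool call to move; the robot and the scene stay as the last step left them, time stands still between calls to the robot, and variables do not carry over. Pictures are saved under pics/ and viewed, at most 10 in all, crops included, and the job is handed in when it is done.

Besides the shell and the picture viewer there is one more tool, called after ">>>" by a JSON object that holds its "op" and its "data", one argument or row to a line. jog_arm: Moves the arm, as the interface text tells. Scaled input: -1 to 1 covers 500 mm each way for a shift and 180 degrees each way for a turn. Its arguments: {"type":"object","properties":{"increments":{"type":"array","items":{"type":"object","properties":{"dp":{"type":"array","items":{"type":"number"}},"angular":{"type":"array","items":{"type":"number"}},"jaw":{"type":"number"}}}}},"required":["increments"]}

```bash
mkdir -p pics; cat > h.py <<'E'
import numpy as np, cv2
from scipy.spatial.transform import Rotation as R
from station import env
def snap(n,f):
    s=env.sense(); c=env.camera(n); cv2.imwrite('pics/'+f,c['frame'][:,:,::-1])
    T=None
    if n=='wrist':
        W=np.eye(4);W[:3,:3]=R.from_rotvec(s['ee_rot']).as_matrix();W[:3,3]=s['position']
        T=np.linalg.inv(W@np.array(c['hand_eye']))
    else: T=np.array(c['view'])
    np.savez('pics/'+f+'.npz',K=c['intrinsics'],k1=c['k1'],T=T)
def ray(f,u,v):
    d=np.load('pics/'+f+'.npz');K=d['K'];T=d['T']
    x=(u-K[0,2])/K[0,0];y=(v-K[1,2])/K[1,1];rd=np.hypot(x,y);r=rd
    for _ in range(30): r=rd/(1+d['k1']*r*r)
    s=r/rd if rd>0 else 1
    w=T[:3,:3].T@np.array([x*s,y*s,1.]);return -T[:3,:3].T@T[:3,3],w
def onz(f,u,v,z):
    o,w=ray(f,u,v);return o+w*(z-o[2])/w[2]
def px(f,p):
    d=np.load('pics/'+f+'.npz');K=d['K'];T=d['T'];q=T[:3,:3]@np.array(p)+T[:3,3];x,y=q[:2]/q[2];s=1+d['k1']*(x*x+y*y)
    return np.array([K[0,0]*x*s+K[0,2],K[1,1]*y*s+K[1,2]])
E
python3 - <<'E'
from h import *
snap('top','top1.png');snap('side','side1.png')
s=env.sense();print(s['time'],s['position'],s['ee_rot'])
print(R.from_rotvec(s['ee_rot']).as_matrix().round(3))
E
```

```text
0.1 [0.19269185 0.64622177 0.23752088] [-0.45364295 -3.1082829   0.00317506]
[[-0.958  0.286 -0.001]
 [ 0.286  0.958 -0.002]
 [ 0.    -0.002 -1.   ]]
```

View pics/top1.png

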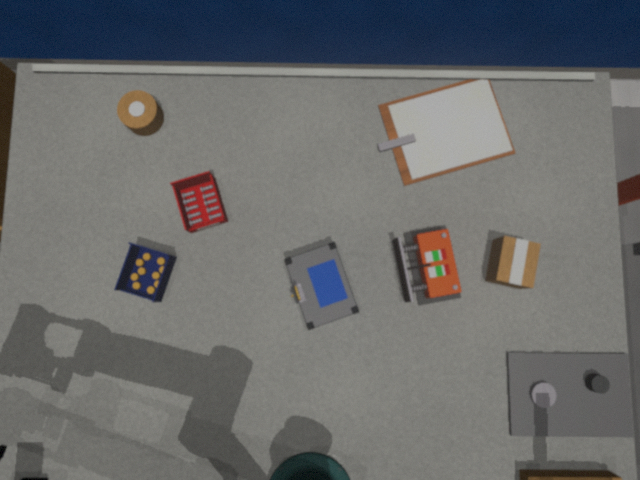

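View pics/side1.png

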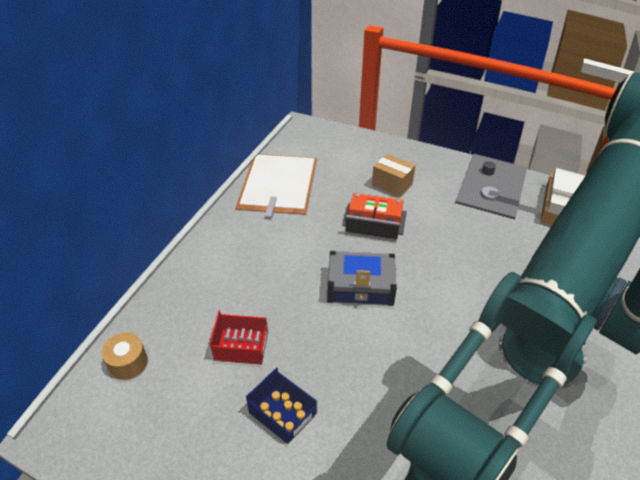

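The top picture shows the case's lid corners near (285,255), (333,240), (358,311) and (309,328). The hasp is near (298,292), upright, and the plate's top edge runs from (392,238) to (408,300). The side picture shows the hasp upright at (362,277).

```bash
python3 - <<'E'
from h import *
im=cv2.imread('pics/top1.png')
c=im[215:345,260:480];cv2.imwrite('pics/c1.png',cv2.resize(c,None,fx=3.6,fy=3.6,interpolation=cv2.INTER_CUBIC))
im=cv2.imread('pics/side1.png')
c=im[180:320,310:420];cv2.imwrite('pics/c2.png',cv2.resize(c,None,fx=4,fy=4,interpolation=cv2.INTER_CUBIC))
for p in [(285,255),(333,240),(358,311),(309,328),(298,292)]: print(p,onz('top1.png',*p,.07).round(3))
for p in [(392,238),(408,300)]: print(p,onz('top1.png',*p,.064).round(3))
for p in [(417,233),(448,226),(461,295),(428,300)]: print(p,onz('top1.png',*p,.058).round(3))
E
```

```text
(285, 255) [0.583 0.066 0.07 ]
(333, 240) [ 0.621 -0.05   0.07 ]
(358, 311) [ 0.45  -0.111  0.07 ]
(309, 328) [0.409 0.006 0.07 ]
(298, 292) [0.494 0.033 0.07 ]
(392, 238) [ 0.628 -0.195  0.064]
(408, 300) [ 0.477 -0.232  0.064]
(417, 233) [ 0.642 -0.258  0.058]
(448, 226) [ 0.66  -0.335  0.058]
(461, 295) [ 0.491 -0.363  0.058]
(428, 300) [ 0.478 -0.282  0.058]
```

View pics/c1.png

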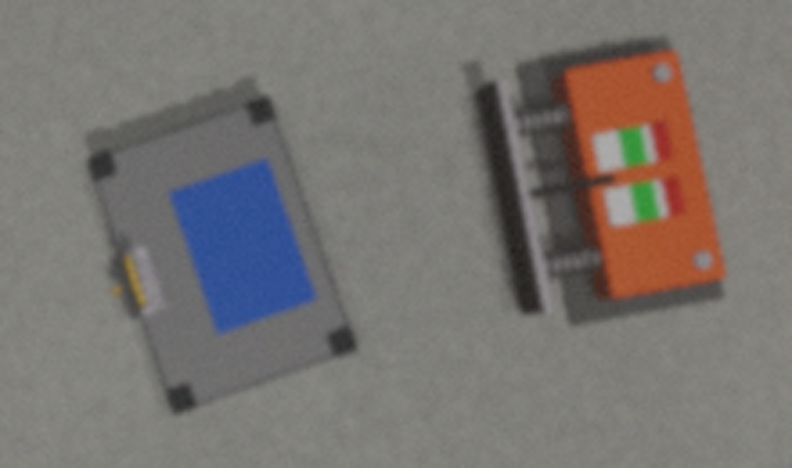

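The crop shows the lid corners at about (90,153), (262,95), (357,347) and (178,412), with the plate face's top edge running from (478,88) to (524,312). The hasp stands about upright at (140,280).

```bash
cat >> h.py <<'E'
from scipy.optimize import least_squares
def fit(f,pts,model,z,x0):
    def F(p):
        c,s=np.cos(p[2]),np.sin(p[2])
        return np.concatenate([px(f,[p[0]+c*a-s*b,p[1]+s*a+c*b,z])-q for (a,b),q in zip(model,pts)])
    r=least_squares(F,x0);return r.x,np.abs(r.fun).max()
E
python3 - <<'E'
from h import *
k=lambda L:[(260+a/3.6,215+b/3.6) for a,b in L]
print('case',fit('top1.png',k([(90,153),(262,95),(357,347),(178,412)]),[(-.065,.09),(.065,.09),(.065,-.09),(-.065,-.09)],.07,[.51,-.02,-1.2]))
print('plate',fit('top1.png',k([(478,88),(524,312)]),[(-.06,.08),(-.06,-.08)],.064,[.55,-.27,-1.3]))
print('block',fit('top1.png',k([(565,70),(680,50),(725,278),(608,298)]),[(-.04,.08),(.04,.08),(.04,-.08),(-.04,-.08)],.058,[.55,-.3,-1.3]))
c=env.camera('wrist');print(np.array(c['hand_eye']).round(3))
cv2.imwrite('pics/w0.png',c['frame'][:,:,::-1])
E
```

```text
case (array([ 0.51206628, -0.02332568, -1.21883388]), np.float64(1.5429957934350114))
plate (array([ 0.56031538, -0.27057434, -1.3782188 ]), np.float64(1.2516946294096272))
block (array([ 0.5679174 , -0.31083902, -1.39837578]), np.float64(0.6894922626524078))
[[ 0.    -0.966 -0.259  0.066]
 [ 1.     0.    -0.001  0.001]
 [ 0.001 -0.259  0.966 -0.145]
 [ 0.     0.     0.     1.   ]]
```

```bash
cat >> h.py <<'E'
CASE=[.512,-.0235,-1.219]
def cw(a,b,z,C=None):
    C=C or CASE;c,s=np.cos(C[2]),np.sin(C[2]);return np.array([C[0]+c*a-s*b,C[1]+s*a+c*b,z])
def goal(p,yaw,P=None,Q=None):
    "yaw of pushing direction; tool x is opposite. prints dp, angular (normalised) from measured pose"
    s=env.sense();P=s['position'] if P is None else P;M=R.from_rotvec(s['ee_rot']).as_matrix()
    x=-np.array([np.cos(yaw),np.sin(yaw),0]);z=np.array([0,0,-1.]);G=np.stack([x,np.cross(z,x),z],1)
    print('t',round(s['time'],2),'pos',s['position'].round(4),'F',s['force'].round(2),'w',round(s['gripper_width'],4))
    print('dp',(M.T@(p-P)/.5).round(4),'ang',(R.from_matrix(M.T@G).as_rotvec()/np.pi).round(4))
E
python3 - <<'E'
from h import *
goal(cw(-.12,0,.24),CASE[2])
E
```

```text
t 0.15 pos [0.1927 0.6464 0.2377] F [-0.38 -0.26 -0.3 ] w 0.0885
dp [-0.8511 -0.9091 -0.0031] ang [-5.000e-04  2.000e-04  2.958e-01]
```

>>> {"op": "jog_arm", "data": {
  "increments": [
    {"dp":[-0.85,-0.91,0],"angular":[0,0,0.296],"jaw":-0.66},
    {"dp":[-0.85,-0.91,0],"angular":[0,0,0.296],"jaw":-0.66},
    {"dp":[-0.85,-0.91,0],"angular":[0,0,0.296],"jaw":-0.66},
    {"dp":[-0.85,-0.91,0],"angular":[0,0,0.296],"jaw":-0.66},
    {"dp":[-0.85,-0.91,0],"angular":[0,0,0.296],"jaw":-0.66}
  ]
}}

```text
time: 0.65
position: [0.3045, 0.421, 0.2383]
ee_rot: [1.568, 2.722, -0.001]
force: [1.2, 0.1, -0.0]
gripper_width: 0.0503
grasp_force: 0.0
```

```bash
python3 - <<'E'
from h import *
goal(cw(-.12,0,.24),CASE[2])
E
```

```text
t 0.65 pos [0.3045 0.421  0.2383] F [ 1.17  0.06 -0.02] w 0.0503
dp [-0.7409 -0.0455 -0.0031] ang [-0.0001  0.0001  0.0553]
```

>>> {"op": "jog_arm", "data": {
  "increments": [
    {"dp":[-0.72,-0.05,0],"angular":[0,0,0.05],"jaw":-0.66},
    {"dp":[-0.72,-0.05,0],"angular":[0,0,0.05],"jaw":-0.66},
    {"dp":[-0.72,-0.05,0],"angular":[0,0,0.05],"jaw":-0.66},
    {"dp":[-0.72,-0.05,0],"angular":[0,0,0.05],"jaw":-0.66},
    {"dp":[-0.72,-0.05,0],"angular":[0,0,0.05],"jaw":-0.66}
  ]
}}

```text
time: 1.15
position: [0.4159, 0.1972, 0.2387]
ee_rot: [1.769, 2.596, 0.001]
force: [1.9, 0.5, -0.4]
gripper_width: 0.0154
grasp_force: 0.0
```

>>> {"op": "jog_arm", "data": {
  "increments": [
    {"dp":[-0.2,0,0],"angular":[0,0,0],"jaw":-0.66},
    {"dp":[-0.2,0,0],"angular":[0,0,0],"jaw":-0.66},
    {"dp":[-0.2,0,0],"angular":[0,0,0],"jaw":-0.66},
    {"dp":[-0.2,0,0],"angular":[0,0,0],"jaw":-0.66}
  ]
}}

```text
time: 1.55
position: [0.4522, 0.105, 0.2385]
ee_rot: [-1.774, -2.592, 0.0]
force: [1.0, 0.1, 0.6]
gripper_width: 0.0152
grasp_force: 0.0
```

```bash
python3 - <<'E'
from h import *
goal(cw(-.12,0,.24),CASE[2])
snap('wrist','w1.png')
E
```

```text
t 1.55 pos [0.4522 0.105  0.2385] F [1.04 0.1  0.61] w 0.0152
dp [-0.0429  0.023  -0.0031] ang [-0.0002 -0.0002  0.0058]
```

View pics/w1.png

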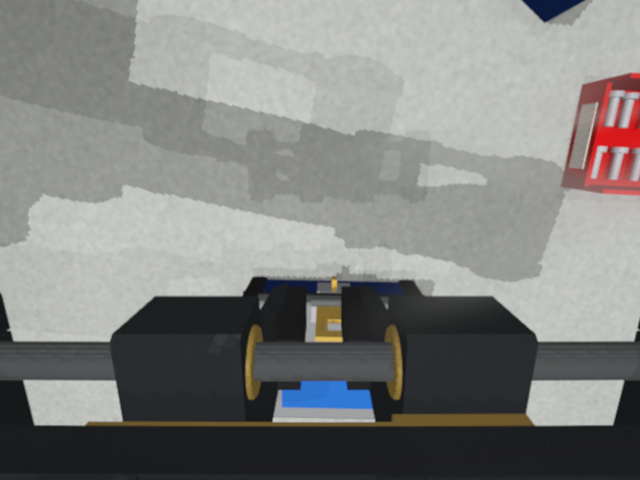

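The wrist picture shows the staple at about (334,284), the hasp strap (brass) at (316–342, 305–340) between the fingers, and the front lid corners near (248,285) and (420,285).

```bash
python3 - <<'E'
from h import *
f='w1.png'
for n,p in dict(staple=(-.079,0,.039),pinL=(-.067,.022,.073),pinR=(-.067,-.022,.073),cL=(-.065,.09,.07),cR=(-.065,-.09,.07),bL=(-.065,.09,0),bR=(-.065,-.09,0),tip=(-.063,0,.125)).items(): print(n,px(f,cw(*p)).round(1))
o=onz(f,334,284,.039);c,s=np.cos(CASE[2]),np.sin(CASE[2]);d=o[:2]-CASE[:2];print('staple in case',d@[c,s],d@[-s,c])
im=cv2.imread('pics/w1.png')[260:350,220:450];cv2.imwrite('pics/c3.png',cv2.resize(im,None,fx=3.4,fy=3.4,interpolation=cv2.INTER_CUBIC))
E
```

```text
staple [334.  280.2]
pinL [358.5 305.8]
pinR [310.8 305. ]
cL [430.8 307.6]
cR [237.9 304.3]
bL [413.1 281.1]
bR [252.1 278.2]
tip [336.4 337.7]
staple in case -0.07490086498951223 0.00012310644596179651
```

View pics/c3.png

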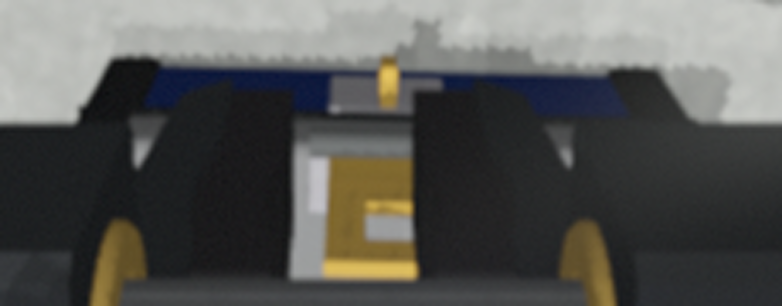

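The prediction and the picture agree within about a millimetre, and the hasp is upright. I'll go over the lid behind it.

>>> {"op": "jog_arm", "data": {
  "increments": [
    {"dp":[-0.273,0.023,0],"angular":[0,0,0.006],"jaw":-0.66},
    {"dp":[-0.273,0.023,0],"angular":[0,0,0.006],"jaw":-0.66},
    {"dp":[-0.273,0.023,0],"angular":[0,0,0.006],"jaw":-0.66},
    {"dp":[-0.273,0.023,0.1],"angular":[0,0,0.006],"jaw":-0.66},
    {"dp":[-0.273,0.023,0.19],"angular":[0,0,0.006],"jaw":-0.66}
  ]
}}

```text
time: 2.1
position: [0.5145, -0.0158, 0.1439]
ee_rot: [1.791, 2.577, 0.004]
force: [1.3, 0.3, -0.6]
gripper_width: 0.0154
grasp_force: 0.0
```

>>> {"op": "jog_arm", "data": {
  "increments": [
    {"dp":[0,0,0.04],"angular":[0,0,0],"jaw":-0.66},
    {"dp":[0,0,0.09],"angular":[0,0,0],"jaw":-0.66},
    {"dp":[0,0,0.09],"angular":[0,0,0],"jaw":-0.66}
  ]
}}

```text
time: 2.4
position: [0.5091, -0.0144, 0.0948]
ee_rot: [-1.786, -2.576, 0.006]
force: [0.2, -0.4, -0.2]
gripper_width: 0.0146
grasp_force: 0.0
```

```bash
python3 - <<'E'
from h import *
goal(cw(-.058,0,.098),CASE[2])
E
```

```text
t 2.4 pos [ 0.5091 -0.0144  0.0948] F [ 0.2  -0.38 -0.22] w 0.0146
dp [ 0.0969 -0.0002 -0.0061] ang [-0.0024 -0.0012  0.002 ]
```

>>> {"op": "jog_arm", "data": {
  "increments": [
    {"dp":[0.06,0,0],"angular":[0,0,0],"jaw":-0.66},
    {"dp":[0.1,0,0],"angular":[0,0,0],"jaw":-0.66},
    {"dp":[0.14,0,0],"angular":[0,0,0],"jaw":-0.66},
    {"dp":[0.17,0,0.014],"angular":[0,0,0],"jaw":-0.66},
    {"dp":[0.19,0,0.036],"angular":[0,0,0],"jaw":-0.66}
  ]
}}

```text
time: 2.9
position: [0.4806, 0.0743, 0.0819]
ee_rot: [1.79, 2.579, 0.004]
force: [-0.2, -0.7, 0.1]
gripper_width: 0.0148
grasp_force: 0.2
```

>>> {"op": "jog_arm", "data": {
  "increments": [
    {"dp":[0,0,0],"angular":[0,0,0],"jaw":-0.66},
    {"dp":[0,0,0.02],"angular":[0,0,0],"jaw":-0.66},
    {"dp":[0,0,0.02],"angular":[0,0,0],"jaw":-0.66}
  ]
}}

```text
time: 3.2
position: [0.4788, 0.0719, 0.0693]
ee_rot: [-1.794, -2.577, 0.002]
force: [-1.1, 0.0, -0.5]
gripper_width: 0.0151
grasp_force: 0.1
```

```bash
python3 - <<'E'
from h import *
goal(cw(-.104,0,.066),CASE[2])
snap('side','s2.png')
im=cv2.imread('pics/s2.png')[200:330,290:430];cv2.imwrite('pics/c4.png',cv2.resize(im,None,fx=4,fy=4,interpolation=cv2.INTER_CUBIC))
E
```

```text
t 3.2 pos [0.4788 0.0719 0.0693] F [-1.14  0.01 -0.49] w 0.0151
dp [ 0.006  -0.0034  0.0066] ang [-0.0007 -0.0002  0.001 ]
```

View pics/c4.png

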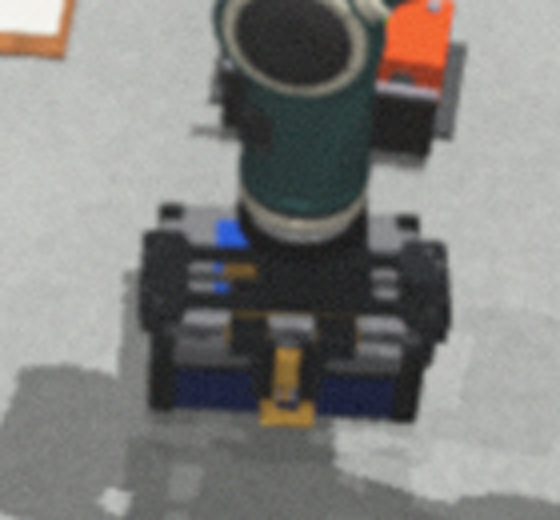

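The crop shows the strap lying forward under both fingers, with its tip at (288,412) and the slot visible. I'll press it down.

>>> {"op": "jog_arm", "data": {
  "increments": [
    {"dp":[0,-0.003,0.02],"angular":[0,0,0],"jaw":-0.66},
    {"dp":[-0.004,-0.003,0.04],"angular":[0,0,0],"jaw":-0.66},
    {"dp":[-0.01,-0.003,0.06],"angular":[0,0,0],"jaw":-0.66},
    {"dp":[-0.016,-0.003,0.082],"angular":[0,0,0],"jaw":-0.66},
    {"dp":[-0.02,-0.003,0.082],"angular":[0,0,0],"jaw":-0.66}
  ]
}}

```text
time: 3.75
position: [0.48, 0.0618, 0.0275]
ee_rot: [-1.793, -2.576, 0.004]
force: [0.5, 0.2, -0.1]
gripper_width: 0.0151
grasp_force: 0.2
```

>>> {"op": "jog_arm", "data": {
  "increments": [
    {"dp":[0,0,0],"angular":[0,0,0],"jaw":-0.66},
    {"dp":[-0.008,0,0],"angular":[0,0,0],"jaw":-0.66},
    {"dp":[-0.012,0,0],"angular":[0,0,0],"jaw":-0.66},
    {"dp":[-0.012,0,0],"angular":[0,0,0],"jaw":-0.66}
  ]
}}

```text
time: 4.15
position: [0.4839, 0.0567, 0.0299]
ee_rot: [1.795, 2.578, 0.0]
force: [0.2, 0.4, -0.4]
gripper_width: 0.0152
grasp_force: 0.5
```

```bash
python3 - <<'E'
from h import *
goal(cw(-.082,0,.028),CASE[2])
E
```

```text
t 4.15 pos [0.4839 0.0567 0.0299] F [ 0.18  0.39 -0.38] w 0.0152
dp [-0.0059 -0.0026  0.0039] ang [ 0.0001 -0.      0.0009]
```

>>> {"op": "jog_arm", "data": {
  "increments": [
    {"dp":[-0.004,-0.002,0.004],"angular":[0,0,0],"jaw":-0.66},
    {"dp":[-0.006,-0.002,0.004],"angular":[0,0,0],"jaw":-0.66},
    {"dp":[-0.006,-0.002,0.004],"angular":[0,0,0],"jaw":-0.66}
  ]
}}

```text
time: 4.45
position: [0.4842, 0.0542, 0.0283]
ee_rot: [-1.795, -2.578, -0.002]
force: [-1.6, 5.5, 3.6]
gripper_width: 0.0151
grasp_force: 2.6
```

>>> {"op": "jog_arm", "data": {
  "increments": [
    {"dp":[-0.003,0,0],"angular":[0,0,0],"jaw":-0.66},
    {"dp":[-0.003,0,0],"angular":[0,0,0],"jaw":-0.66}
  ]
}}

```text
time: 4.65
position: [0.4846, 0.0528, 0.0283]
ee_rot: [-1.794, -2.579, -0.002]
force: [-2.4, 4.5, 4.0]
gripper_width: 0.0149
grasp_force: 2.6
```

>>> {"op": "jog_arm", "data": {
  "increments": [
    {"dp":[-0.003,0,0],"angular":[0,0,0],"jaw":-0.66},
    {"dp":[-0.003,0,0],"angular":[0,0,0],"jaw":-0.66}
  ]
}}

```text
time: 4.85
position: [0.4851, 0.0514, 0.0283]
ee_rot: [-1.794, -2.578, -0.002]
force: [-2.1, 5.0, 3.4]
gripper_width: 0.0152
grasp_force: 2.6
```

```bash
python3 - <<'E'
from h import *
goal(cw(-.082,0,.028),CASE[2])
E
```

```text
t 4.85 pos [0.4851 0.0514 0.0283] F [-2.13  5.01  3.41] w 0.0152
dp [ 0.0048 -0.0012  0.0006] ang [ 0.0002 -0.0002  0.001 ]
```

>>> {"op": "jog_arm", "data": {
  "increments": [
    {"dp":[0.06,0,0],"angular":[0,0,0],"jaw":-0.66},
    {"dp":[0.12,0,0],"angular":[0,0,0],"jaw":1},
    {"dp":[0.12,0,0],"angular":[0,0,0],"jaw":1},
    {"dp":[0.12,0,0],"angular":[0,0,0],"jaw":1},
    {"dp":[0.12,0,0],"angular":[0,0,0],"jaw":1}
  ]
}}

```text
time: 5.35
position: [0.4647, 0.1065, 0.0279]
ee_rot: [1.793, 2.578, 0.0]
force: [-0.3, -0.2, 0.5]
gripper_width: 0.0448
grasp_force: 0.0
```

>>> {"op": "jog_arm", "data": {
  "increments": [
    {"dp":[0,0,0],"angular":[0,0,0],"jaw":1},
    {"dp":[0,0,0],"angular":[0,0,0],"jaw":1},
    {"dp":[0,0,0],"angular":[0,0,0],"jaw":1},
    {"dp":[0,0,0],"angular":[0,0,0],"jaw":1},
    {"dp":[0,0,0],"angular":[0,0,0],"jaw":1}
  ]
}}

```text
time: 5.85
position: [0.4641, 0.1069, 0.0277]
ee_rot: [1.795, 2.579, -0.0]
force: [0.2, 0.0, 0.8]
gripper_width: 0.0847
grasp_force: 0.0
```

```bash
python3 - <<'E'
from h import *
goal(cw(-.082,0,.028),CASE[2])
snap('wrist','w3.png')
snap('side','s3.png')
a=cv2.imread('pics/w3.png');b=cv2.imread('pics/s3.png')[200:330,290:430]
b=cv2.resize(b,(500,464),interpolation=cv2.INTER_CUBIC)[:,100:400]
a=cv2.resize(a,(500,375));o=np.zeros((464,800,3),np.uint8);o[:375,:500]=a;o[:,500:]=b;cv2.imwrite('pics/c5.png',o)
E
```

```text
t 5.85 pos [0.4641 0.1069 0.0277] F [0.16 0.02 0.84] w 0.0847
dp [-0.1138 -0.0003 -0.0006] ang [-0.     0.     0.001]
```

View pics/c5.png

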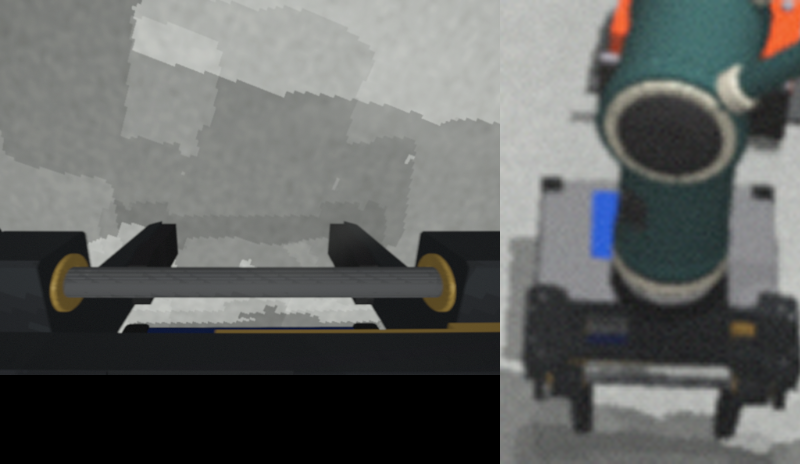

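The picture shows open fingers but the gripper hides the hasp. I'll raise the arm to check it.

>>> {"op": "jog_arm", "data": {
  "increments": [
    {"dp":[0.03,0,-0.1],"angular":[0,0,0],"jaw":1},
    {"dp":[0.03,0,-0.2],"angular":[0,0,0],"jaw":1},
    {"dp":[0.03,0,-0.3],"angular":[0,0,0],"jaw":1},
    {"dp":[0.03,0,-0.38],"angular":[0,0,0],"jaw":1},
    {"dp":[0.03,0,-0.38],"angular":[0,0,0],"jaw":1}
  ]
}}

```text
time: 6.45
position: [0.4633, 0.1222, 0.2254]
ee_rot: [1.788, 2.571, 0.016]
force: [0.3, 0.0, 0.8]
gripper_width: 0.0882
grasp_force: 0.0
```

>>> {"op": "jog_arm", "data": {
  "increments": [
    {"dp":[0,0,0],"angular":[0,0,0],"jaw":1},
    {"dp":[0,0,0],"angular":[0,0,0],"jaw":1}
  ]
}}

```text
time: 6.65
position: [0.4577, 0.1209, 0.2161]
ee_rot: [-1.793, -2.577, 0.003]
force: [-0.1, 0.2, -1.6]
gripper_width: 0.088
grasp_force: 0.0
```

```bash
python3 - <<'E'
from h import *
goal(cw(-.082,0,.028),CASE[2])
snap('wrist','w4.png')
snap('top','t4.png')
a=cv2.imread('pics/w4.png')[240:350,220:440];b=cv2.imread('pics/t4.png')[215:345,270:430]
o=np.zeros((600,800,3),np.uint8)
a=cv2.resize(a,(540,270),interpolation=cv2.INTER_CUBIC);b=cv2.resize(b,(394,320),interpolation=cv2.INTER_CUBIC)
o[:270,:540]=a;o[280:,:394]=b
cv2.imwrite('pics/c6.png',o)
E
```

```text
t 6.65 pos [0.4577 0.1209 0.2161] F [-0.14  0.15 -1.58] w 0.088
dp [-0.1447  0.003   0.3761] ang [-0.0009 -0.0001  0.0011]
```

View pics/c6.png

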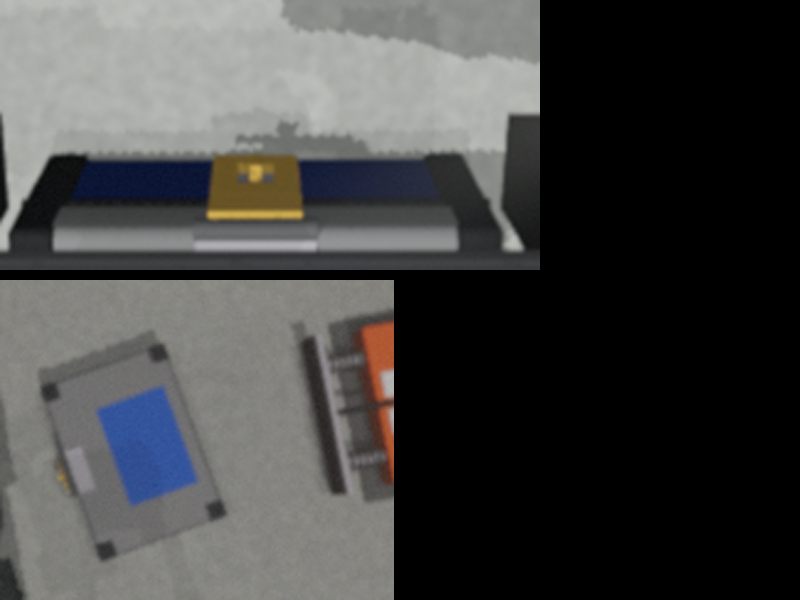

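The hasp is flat, with the staple through its slot at (255,173). The case's bottom front corners are at about (50,156) and (467,153) in the wrist crop. I'll re-fit the case pose from those and the lid corners in the top view.

```bash
python3 - <<'E'
from h import *
k=lambda L:[(220+a/2.4545,240+b/2.4545) for a,b in L]
C,r=fit('w4.png',k([(50,156),(467,153)]),[(-.065,-.09),(-.065,.09)],0,CASE);print(C,r)
k=lambda L:[(270+a/2.4615,215+(b-280)/2.4615) for a,b in L]
print(fit('t4.png',k([(40,380),(161,338),(226,516),(100,561)]),[(-.065,.09),(.065,.09),(.065,-.09),(-.065,-.09)],.07,CASE))
print(cw(.003,0,0))
# tight plate fit: use both the plate pts of two pictures
print(fit('t4.png',k([(302,337),(334,494)]),[(-.06,.08),(-.06,-.08)],.064,[.56,-.27,-1.38]))
E
```

```text
[ 0.5152195  -0.02797778 -1.20633446] 0.9554864325133963
(array([ 0.51535077, -0.02792927, -1.22457648]), np.float64(1.2899707044055333))
[ 0.51303375 -0.02631627  0.        ]
(array([ 0.56145758, -0.27065667, -1.37925977]), np.float64(0.45597792191753683))
```

```bash
cat >> h.py <<'E'
CASE=[.5145,-.0275,-1.217]; YS=-1.387; FACE=np.array([.5498,-.2122])
XS=np.array([np.cos(YS),np.sin(YS)]);YV=np.array([-XS[1],XS[0]])
def wp(s,yaw,off=.074,z=.028):
    "tool goal with the case centre at s along the stop axis (0 = unpressed face)"
    p=FACE+s*XS-off*np.array([np.cos(yaw),np.sin(yaw)]);return np.array([*p,z])
E
python3 - <<'E'
from h import *
goal(cw(-.115,0,.03),CASE[2]);goal(cw(-.08,0,.028),CASE[2])
E
```

```text
t 6.75 pos [0.4574 0.1208 0.2154] F [-0.01  0.43 -0.13] w 0.0881
dp [-0.088   0.0059  0.3706] ang [-0.0013 -0.0002  0.0004]
t 6.75 pos [0.4574 0.1208 0.2154] F [-0.01  0.43 -0.13] w 0.0881
dp [-0.158   0.0058  0.3746] ang [-0.0013 -0.0002  0.0004]
```

>>> {"op": "jog_arm", "data": {
  "increments": [
    {"dp":[-0.03,0.006,0.1],"angular":[0,0,0],"jaw":1},
    {"dp":[-0.06,0.006,0.2],"angular":[0,0,0],"jaw":1},
    {"dp":[-0.088,0.006,0.3],"angular":[0,0,0],"jaw":1},
    {"dp":[-0.088,0.006,0.37],"angular":[0,0,0],"jaw":1},
    {"dp":[-0.088,0.006,0.37],"angular":[0,0,0],"jaw":1}
  ]
}}

```text
time: 7.25
position: [0.4694, 0.0795, 0.0254]
ee_rot: [-1.788, -2.568, 0.017]
force: [-0.8, -0.0, -0.2]
gripper_width: 0.0884
grasp_force: 0.0
```

>>> {"op": "jog_arm", "data": {
  "increments": [
    {"dp":[-0.03,0,0],"angular":[0,0,0],"jaw":1},
    {"dp":[-0.06,0,0],"angular":[0,0,0],"jaw":1},
    {"dp":[-0.07,0,0],"angular":[0,0,0],"jaw":1},
    {"dp":[-0.07,0,0],"angular":[0,0,0],"jaw":1},
    {"dp":[-0.07,0,0],"angular":[0,0,0],"jaw":1}
  ]
}}

```text
time: 7.75
position: [0.4903, 0.0479, 0.0342]
ee_rot: [1.794, 2.576, 0.003]
force: [-0.8, 0.1, 0.4]
gripper_width: 0.0876
grasp_force: 0.0
```

```bash
python3 - <<'E'
from h import *
goal(cw(-.074,0,.028),CASE[2])
for s,y in [(-.188,-1.217),(-.178,-1.245),(-.168,-1.274),(-.158,-1.302),(-.148,-1.33),(-.138,-1.36),(-.128,-1.387)]: goal(wp(s,y),y)
E
```

```text
t 7.75 pos [0.4903 0.0479 0.0342] F [-0.84  0.06  0.39] w 0.0876
dp [-0.0102 -0.0069  0.0123] ang [0.0008 0.0002 0.0001]
t 7.75 pos [0.4903 0.0479 0.0342] F [-0.84  0.06  0.39] w 0.0876
dp [-0.0106 -0.005   0.0123] ang [0.0008 0.0002 0.0001]
t 7.75 pos [0.4903 0.0479 0.0342] F [-0.84  0.06  0.39] w 0.0876
dp [-0.0303 -0.0042  0.0123] ang [0.0008 0.0002 0.009 ]
t 7.75 pos [0.4903 0.0479 0.0342] F [-0.84  0.06  0.39] w 0.0876
dp [-0.0502 -0.0033  0.0124] ang [0.0008 0.0002 0.0183]
t 7.75 pos [0.4903 0.0479 0.0342] F [-0.84  0.06  0.39] w 0.0876
dp [-0.0702 -0.0026  0.0124] ang [0.0008 0.0002 0.0272]
t 7.75 pos [0.4903 0.0479 0.0342] F [-0.84  0.06  0.39] w 0.0876
dp [-0.0904 -0.0019  0.0124] ang [0.0008 0.0002 0.0361]
t 7.75 pos [0.4903 0.0479 0.0342] F [-0.84  0.06  0.39] w 0.0876
dp [-0.1106 -0.0009  0.0124] ang [0.0008 0.0002 0.0456]
t 7.75 pos [0.4903 0.0479 0.0342] F [-0.84  0.06  0.39] w 0.0876
dp [-0.131  -0.0003  0.0124] ang [0.0008 0.0001 0.0542]
```

>>> {"op": "jog_arm", "data": {
  "increments": [
    {"dp":[0,-0.006,0.008],"angular":[0,0,0],"jaw":1},
    {"dp":[-0.008,-0.006,0.008],"angular":[0,0,0],"jaw":1},
    {"dp":[-0.02,-0.005,0.008],"angular":[0,0,0.004],"jaw":1},
    {"dp":[-0.034,-0.004,0.008],"angular":[0,0,0.011],"jaw":1},
    {"dp":[-0.05,-0.003,0.008],"angular":[0,0,0.018],"jaw":1}
  ]
}}

```text
time: 8.25
position: [0.4963, 0.0239, 0.0284]
ee_rot: [-1.868, -2.525, 0.0]
force: [-0.2, 2.1, -2.0]
gripper_width: 0.0881
grasp_force: 1.2
```

```bash
python3 - <<'E'
from h import *
for s,y in [(-.158,-1.302),(-.148,-1.33),(-.138,-1.36),(-.128,-1.387),(-.118,-1.387)]: goal(wp(s,y),y)
E
```

```text
t 8.25 pos [0.4963 0.0239 0.0284] F [-0.18  2.11 -1.96] w 0.0881
dp [-0.0208  0.004   0.0007] ang [-0.0002 -0.0001  0.009 ]
t 8.25 pos [0.4963 0.0239 0.0284] F [-0.18  2.11 -1.96] w 0.0881
dp [-0.0409  0.0058  0.0007] ang [-0.0002 -0.0001  0.0179]
t 8.25 pos [0.4963 0.0239 0.0284] F [-0.18  2.11 -1.96] w 0.0881
dp [-0.0611  0.008   0.0007] ang [-0.0002 -0.0001  0.0274]
t 8.25 pos [0.4963 0.0239 0.0284] F [-0.18  2.11 -1.96] w 0.0881
dp [-0.0814  0.0097  0.0007] ang [-0.0002 -0.0001  0.036 ]
t 8.25 pos [0.4963 0.0239 0.0284] F [-0.18  2.11 -1.96] w 0.0881
dp [-0.1012  0.0075  0.0007] ang [-0.0002 -0.0001  0.036 ]
```

>>> {"op": "jog_arm", "data": {
  "increments": [
    {"dp":[-0.016,0.003,0],"angular":[0,0,0.007],"jaw":1},
    {"dp":[-0.032,0.005,0],"angular":[0,0,0.014],"jaw":1},
    {"dp":[-0.048,0.006,0],"angular":[0,0,0.021],"jaw":1},
    {"dp":[-0.064,0.008,0],"angular":[0,0,0.028],"jaw":1},
    {"dp":[-0.08,0.009,0],"angular":[0,0,0.036],"jaw":1}
  ]
}}

```text
time: 8.75
position: [0.5128, -0.0135, 0.0287]
ee_rot: [2.009, 2.415, 0.0]
force: [-0.2, 1.8, -1.0]
gripper_width: 0.0878
grasp_force: 1.2
```

>>> {"op": "jog_arm", "data": {
  "increments": [
    {"dp":[0,0,0],"angular":[0,0,0],"jaw":1},
    {"dp":[0,0,0],"angular":[0,0,0],"jaw":1}
  ]
}}

```text
time: 8.95
position: [0.5129, -0.0134, 0.029]
ee_rot: [2.006, 2.416, 0.0]
force: [-0.5, 0.3, -1.2]
gripper_width: 0.0881
grasp_force: 0.0
```

```bash
python3 - <<'E'
from h import *
for s,y in [(-.128,YS),(-.075,YS)]: goal(wp(s,y),y)
snap('top','t5.png');snap('side','s5.png')
b=cv2.imread('pics/t5.png')[215:345,290:470];a=cv2.imread('pics/s5.png')[170:310,310:420]
o=np.zeros((600,800,3),np.uint8);o[:325,:450]=cv2.resize(b,(450,325),interpolation=cv2.INTER_CUBIC);o[:420,460:790]=cv2.resize(a,(330,420),interpolation=cv2.INTER_CUBIC)
cv2.imwrite('pics/c7.png',o)
E
```

```text
t 8.95 pos [ 0.5129 -0.0134  0.029 ] F [-0.51  0.29 -1.18] w 0.0881
dp [-0.0004 -0.0002  0.002 ] ang [0.0002 0.0002 0.0004]
t 8.95 pos [ 0.5129 -0.0134  0.029 ] F [-0.51  0.29 -1.18] w 0.0881
dp [-0.1064 -0.0003  0.0021] ang [0.0002 0.0002 0.0004]
```

View pics/c7.png

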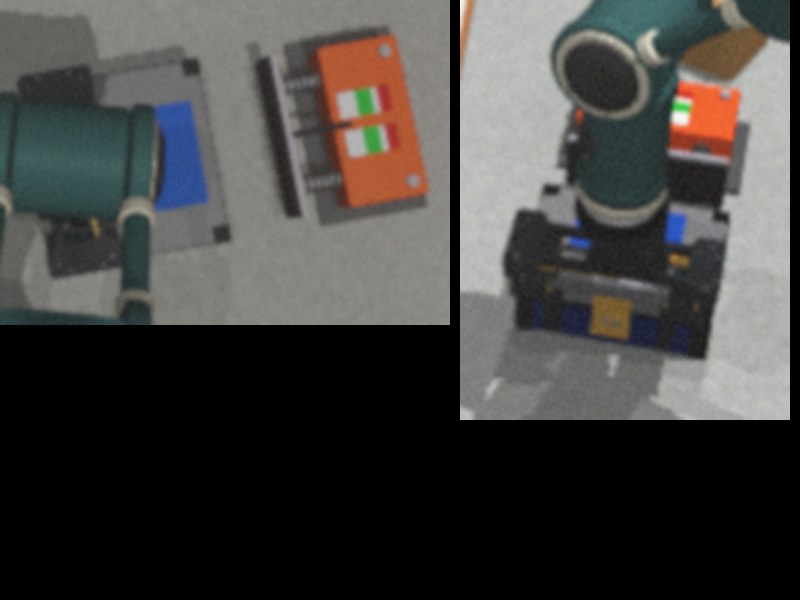

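In the top crop the case's back lid corners are at about (199,59) and (231,242). The plate face's edge runs from (259,60) to (289,216), nearly parallel. The side crop shows the hasp still closed.

```bash
python3 - <<'E'
from h import *
k=lambda L:[(290+a/2.5,215+b/2.5) for a,b in L]
C,r=fit('t5.png',k([(199,59),(231,242)]),[(.065,.09),(.065,-.09)],.07,[.53,-.08,YS]);print(C,r)
P,r2=fit('t5.png',k([(259,60),(289,216)]),[(-.06,.08),(-.06,-.08)],.064,[.56,-.27,YS]);print(P,r2)
d=C[:2]-FACE;print('s',d@XS,'lat',d@YV)
q=C[:2]-P[:2];x=np.array([np.cos(YS),np.sin(YS)]);print('rel plate',q@x+.06,q@YV)
E
```

```text
[ 0.52582509 -0.09039405 -1.40118555] 0.23074141287639804
[ 0.56043981 -0.27178996 -1.39101432] 1.2296784633961977
s -0.12413609787184748 lat -0.0013094513391700147
rel plate -0.12466694393470726 -0.0008791958860265871
```

>>> {"op": "jog_arm", "data": {
  "increments": [
    {"dp":[-0.014,0,0],"angular":[0,0,0],"jaw":1},
    {"dp":[-0.028,0,0],"angular":[0,0,0],"jaw":1},
    {"dp":[-0.042,0,0],"angular":[0,0,0],"jaw":1},
    {"dp":[-0.056,0,0],"angular":[0,0,0],"jaw":1},
    {"dp":[-0.07,0,0],"angular":[0,0,0],"jaw":1}
  ]
}}

```text
time: 9.55
position: [0.5191, -0.0476, 0.0288]
ee_rot: [-2.006, -2.417, -0.0]
force: [-0.4, 4.9, 1.9]
gripper_width: 0.0882
grasp_force: 2.4
```

>>> {"op": "jog_arm", "data": {
  "increments": [
    {"dp":[-0.01,0,0],"angular":[0,0,0],"jaw":1},
    {"dp":[-0.02,0,0],"angular":[0,0,0],"jaw":1},
    {"dp":[-0.03,0,0],"angular":[0,0,0],"jaw":1},
    {"dp":[-0.04,0,0],"angular":[0,0,0],"jaw":1}
  ]
}}

```text
time: 9.95
position: [0.5227, -0.0672, 0.0288]
ee_rot: [-2.006, -2.417, -0.0]
force: [-0.8, 4.7, 3.2]
gripper_width: 0.0883
grasp_force: 2.7
```

```bash
python3 - <<'E'
from h import *
for s in (-.065,-.047): goal(wp(s,YS),YS)
print(env.sense()['force'][:2]@XS)
E
```

```text
t 9.95 pos [ 0.5227 -0.0672  0.0288] F [-0.78  4.72  3.21] w 0.0883
dp [-0.0171  0.0002  0.0016] ang [ 0.     -0.0001  0.0004]
t 9.95 pos [ 0.5227 -0.0672  0.0288] F [-0.78  4.72  3.21] w 0.0883
dp [-0.0531  0.0001  0.0016] ang [ 0.     -0.0001  0.0004]
-4.782383695068345
```

>>> {"op": "jog_arm", "data": {
  "increments": [
    {"dp":[-0.006,0,0],"angular":[0,0,0],"jaw":1},
    {"dp":[-0.012,0,0],"angular":[0,0,0],"jaw":1}
  ]
}}

```text
time: 10.15
position: [0.5238, -0.073, 0.0288]
ee_rot: [-2.007, -2.417, -0.0]
force: [-0.9, 6.0, 2.9]
gripper_width: 0.0883
grasp_force: 2.7
```

>>> {"op": "jog_arm", "data": {
  "increments": [
    {"dp":[-0.006,0,0],"angular":[0,0,0],"jaw":1},
    {"dp":[-0.012,0,0],"angular":[0,0,0],"jaw":1}
  ]
}}

```text
time: 10.35
position: [0.5248, -0.0787, 0.0288]
ee_rot: [-2.006, -2.417, -0.0]
force: [-1.6, 6.8, 4.1]
gripper_width: 0.088
grasp_force: 3.2
```

>>> {"op": "jog_arm", "data": {
  "increments": [
    {"dp":[-0.006,0,0],"angular":[0,0,0],"jaw":1},
    {"dp":[-0.012,0,0],"angular":[0,0,0],"jaw":1}
  ]
}}

```text
time: 10.55
position: [0.5258, -0.084, 0.0288]
ee_rot: [-2.006, -2.417, -0.001]
force: [-2.2, 9.5, 4.9]
gripper_width: 0.0882
grasp_force: 4.8
```

>>> {"op": "jog_arm", "data": {
  "increments": [
    {"dp":[-0.006,0,0],"angular":[0,0,0],"jaw":1},
    {"dp":[-0.008,0,0],"angular":[0,0,0],"jaw":1}
  ]
}}

```text
time: 10.75
position: [0.5265, -0.0876, 0.0288]
ee_rot: [-2.005, -2.416, -0.001]
force: [-2.3, 11.6, 5.2]
gripper_width: 0.0883
grasp_force: 5.5
```

```bash
python3 - <<'E'
from h import *
for s in (-.065,-.047): goal(wp(s,YS),YS)
print(env.sense()['force'][:2]@XS)
E
```

```text
t 10.75 pos [ 0.5265 -0.0876  0.0288] F [-2.31 11.61  5.24] w 0.0883
dp [0.0245 0.0004 0.0016] ang [-0.0001 -0.0006  0.0006]
t 10.75 pos [ 0.5265 -0.0876  0.0288] F [-2.31 11.61  5.24] w 0.0883
dp [-0.0115  0.0003  0.0016] ang [-0.0001 -0.0006  0.0006]
-11.840221684223815
```

>>> {"op": "jog_arm", "data": {
  "increments": [
    {"dp":[-0.004,0,0],"angular":[0,0,0],"jaw":1},
    {"dp":[-0.007,0,0],"angular":[0,0,0],"jaw":1},
    {"dp":[-0.01,0,0],"angular":[0,0,0],"jaw":1},
    {"dp":[-0.01,0,0],"angular":[0,0,0],"jaw":1},
    {"dp":[-0.01,0,0],"angular":[0,0,0],"jaw":1}
  ]
}}

```text
time: 11.25
position: [0.5272, -0.092, 0.0288]
ee_rot: [-2.004, -2.417, -0.002]
force: [-2.8, 10.0, 5.3]
gripper_width: 0.088
grasp_force: 5.8
```

```bash
python3 - <<'E'
from h import *
for s in (-.047,): goal(wp(s,YS),YS)
print(env.sense()['force'][:2]@XS)
snap('top','t6.png');snap('side','s6.png')
b=cv2.imread('pics/t6.png')[215:315,340:470];a=cv2.imread('pics/s6.png')[170:290,310:420]
o=np.zeros((600,800,3),np.uint8);o[:346,:450]=cv2.resize(b,(450,346),interpolation=cv2.INTER_CUBIC);o[:360,460:790]=cv2.resize(a,(330,360),interpolation=cv2.INTER_CUBIC)
cv2.imwrite('pics/c8.png',o)
E
```

```text
t 11.25 pos [ 0.5272 -0.092   0.0288] F [-2.82  9.95  5.28] w 0.088
dp [-0.0026  0.0004  0.0017] ang [-0.0001 -0.0007  0.0007]
-10.300144495670516
```

View pics/c8.png

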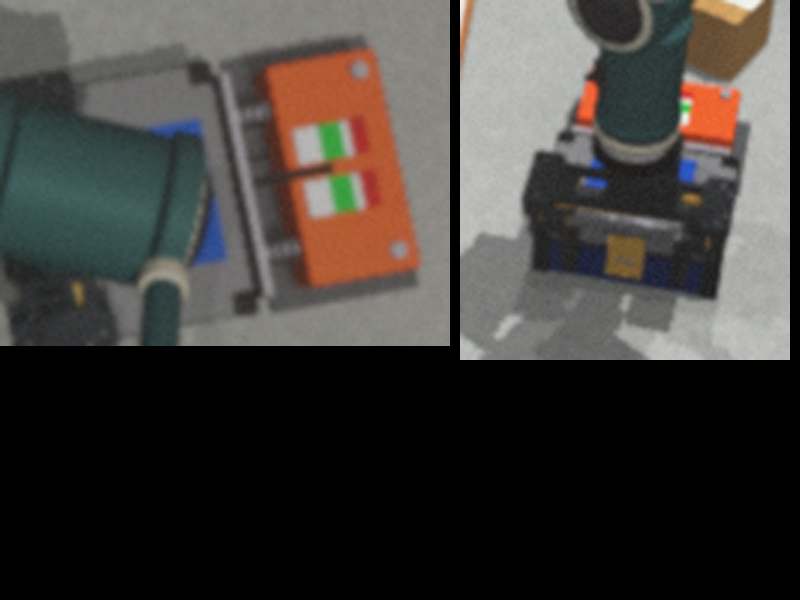

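The pointer's end is at about (333,168), inside the green band (about 326–349 at that row). The case sits square and centred on the plate and the hasp is closed. I'll nudge it slightly towards mid-band, hold, and hand in.

>>> {"op": "jog_arm", "data": {
  "increments": [
    {"dp":[-0.002,0,0],"angular":[0,0,0],"jaw":1},
    {"dp":[-0.004,0,0],"angular":[0,0,0],"jaw":1},
    {"dp":[-0.004,0,0],"angular":[0,0,0],"jaw":1},
    {"dp":[-0.004,0,0],"angular":[0,0,0],"jaw":1},
    {"dp":[-0.004,0,0],"angular":[0,0,0],"jaw":1}
  ]
}}

```text
time: 11.85
position: [0.5275, -0.0936, 0.0288]
ee_rot: [-2.003, -2.417, -0.002]
force: [-2.8, 12.4, 6.1]
gripper_width: 0.0882
grasp_force: 6.5
```

```bash
python3 - <<'E'
from h import *
s=env.sense();print(s['position'],s['force'][:2]@XS,s['joint_vel'].__abs__().max() if hasattr(s['joint_vel'],'__abs__') else '')
print(env.finish_job())
E
```

```text
[ 0.52747978 -0.09355998  0.02882281] -12.733454983236909 0.0013228793864560739
the job is handed in; nothing more can be done
None
```

The hasp is closed over its staple, and the job is handed in with the arm still pressing the case, square and centred, against the stop; the pointer was in the green band when last pictured, before a final forward nudge of about 2 mm.

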